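# Change the boring bit in the bench-clamped drill

## Task

Change the bit in the drill that is clamped nose up on the bench: slacken the chuck by turning its sleeve, take out the bit it holds and stand it in the empty hole of the wooden bit block, then stand the bit with the widest head from the block right down in the chuck and turn the sleeve until the three jaws hold it straight and really tight. Do not drop the bits, and leave the other bits in the block and everything else on the bench where they are.

Things in the scene. Friction and masses are not known exactly. Their poses are not given: they have to be found in the camera images.
- drill: Grey and black cordless drill held nose up in an aluminium bench clamp, fixed. Origin on the bench under the chuck's axis, z up; x points along the grip, which sticks out level to 205 mm from the axis with the battery at its end, under 125 mm high. A black torque ring 49 mm across sits under the chuck, its top 42 mm below the chuck mouth.
- chuck_mouth (a point): Centre of the mouth of the drill's keyless chuck, level with the tips of its three steel jaws, 192 mm above the bench; z points up along the chuck's axis. A shank goes 28 mm down between the open jaws to the floor of the bore; so seated, a bit's head centre is 21 mm above this point.
- sleeve_grip (a point): Point on the axis of the chuck's ribbed black sleeve, 17.5 mm below the chuck mouth; turns with the sleeve. The sleeve is round, 43 mm across, 31 mm high: from 18.5 mm below this point to 12.5 mm above it. A bit seated in the chuck stands up to 47.5 mm above this point.
- sleeve (a joint): Sleeve turn, rad. Grows anticlockwise seen from above and opens the 3 jaws together; clockwise closes. Opening = 8 + 3 x value mm: at 0 the jaws touch an 8 mm shank, below 0 they pinch it. Range -1.6 to 2.0; starts -0.55 to -0.4, tight on the old bit. Stiff (0.25 N m, more when tight), stays where left. Tight = each jaw presses over 15 N, from about -0.4; -0.6 to -0.9 is surely tight.
- jaw0: One of the three coupled jaws of the chuck (steel, 7 mm wide, 28 mm high, tops level with the chuck mouth); moves only with the sleeve. Its x axis points outwards.
- jaw1: The second jaw, as jaw0, a third of a turn on.
- jaw2: The third jaw, as jaw0, a third of a turn on.
- old_bit_head (a point): Centre of the head of the boring bit that the chuck holds at the start, upright; head 25 mm across. Its shank is 8 mm thick and 43 mm long with a 2 mm bevel at the foot; the head is a plain disc 12 mm high on top of it, with a 3 mm point; 58 mm tall in all. The head's centre is 49 mm above the shank's foot and 6 mm below the head's rim. 60 g. Slackened, it leans a little.
- wide_bit_head (a point): Centre of the head of the widest bit, which stands shank down in one of the four holes of the bit block; head 35 mm across, otherwise just like the old bit, 100 g.
- empty_hole (a point): Centre of the mouth of the empty hole, at one end of the row in the wooden bit block (50 x 190 x 40 mm, fixed). The four holes are 44 mm apart along the block's y axis, which this frame shares (z up); they are 10.5 mm wide with a 1.5 mm bevel and 30 mm deep, and the mouths are 40 mm above the bench. In a hole the head centre of a bit is 19 mm above the mouth.
- spare_bit_a_head (a point): Centre of the head of a spare bit in the block, head 20 mm across; it stays.
- spare_bit_b_head (a point): Centre of the head of the smallest spare bit in the block, head 15 mm across; it stays.
- screw_jar: Glass jar 60 mm wide, 75 mm high with a steel lid, beside the drill; underside centre.
- tape_measure: Grey tape measure, 68 x 36 x 60 mm; underside centre.
- try_square: Try square lying flat: wooden stock 110 x 26 x 18 mm along x, steel blade 150 mm along y; beyond the bit block; underside centre of the stock.
- sanding_block: Cork sanding block 55 x 100 x 30 mm on the robot's side of the bit block; underside centre.
- bar_offcut: Upright round wooden offcut 33 mm wide, 70 mm high, between drill and bit block; underside centre.
Mind the look-alikes: they are no part of the job. Leave any green look-alike of the part that bears wide_bit_head alone. What is shaped like the part that bears old_bit_head but yellow is not meant.

How it is judged:
By the outcome, as a careful person would: the job done as asked, in the order asked, and still so for the second after the job is handed in, with the robot touching nothing.
It also fails if it takes over 72 s, if anything falls off the work surface, if the arm or the gripper's body presses on something with over 40 N, if the wrist force passes 120 N, or if a joint passes its speed limit or range.

## Robot

A 6-joint arm with a two-finger parallel gripper is mounted at the origin on the work surface. World frame = base frame: x ahead of the robot, y to its left, z up, the work surface at z = 0. Lengths are in mm, angles in rad, forces in N, time in s.
With the tool pointing down it reaches from about 300 to 825 mm from the base axis. Payload 5.4 kg.
Tool frame: the origin (TCP) lies on the centre line of the jaws, within the pads' length; the fingertips stand 22 mm ahead of it and the grasp point (between the pads) lies 3 mm ahead of it; z points along the fingers, y is the line along which they close (so a half turn about z gives the same grasp; the last joint's range is limited). The gripper opens to 92 mm and grips with 3 to 60 N. Pads are 20 mm wide; open, the fingers measure 128 mm over their backs; the gripper's body (75 mm by 189 mm) begins 69 mm behind the grasp point.
Start: joints at [-1.406, 0.158, 1.597, -0, 1.386, -0.21], TCP at [210.475, -535.076, 207.501] pointing down, gripper open.
Joint ranges: [-2.91, 2.91], [-0.94, 2.29], [0.18, 2.7], [-1.29, 4.43], [0.17, 2.64], [-3, 3]. Speed limits (rad/s): [2.57, 2.57, 3.14, 3.14, 3.14, 3.14].

## Interface

Orientations are given as a rotation vector (axis times angle).
In Python, from plant import r gives the robot as it stands.
- The arm moves only by the shell command python3 -m inch 'ROWS'. ROWS is JSON, a list of rows, each an object of numbers: "jaw": the finger opening in mm, from 0 to 91.9; "dx", "dy", "dz": the shift along the tool's x, y, z each as a share of 20 cm, from -1 to 1; "rx", "ry", "rz": the turn, a rotation vector about the tool's x, y, z each as a share of 60 degrees, from -1 to 1. A call has 1 to 5 rows; each row is the pose to reach, as a shift and turn from the pose commanded when the call began, along the tool's axes at that moment; what a row does not reach only later rows make up. A row lasts 1/8 s, in which the tool goes at most 62.5 mm and 10.7 degrees, less where a joint would pass 70% of its speed; a pose out of reach is approached as far as the arm can. A call with a number of a shift or a turn outside -1 to 1 is refused whole. A call with a gripper value outside its range is refused whole. The fingers move at their own pace and stop on an object; the grip force is fixed at half the most. Time passes only in rows, so rows that repeat a pose let the fingers close. It gives the time, the measured TCP pose, the force, the opening and the grip force at its end, in the units of the state.
- r.sense(): the state, without advancing time (a new reading comes with each control period).
- r.snapshot(name): name is "scene" or "top"; returns (picture, depth): 480x640x3 uint8, red, green, blue; 480x640 float32, mm along the optical axis (not along the pixel's ray), 0 where there is no reading.
- r.camera_params(name): a dict with "K" (3x3 intrinsics, pixels), "R" (3x3) and "t" (3): a world point X has camera coordinates R X + t. Camera axes: x right, y down, z forward; pixel columns grow to the right and rows downward; lengths in mm; the calibration is good to about 2 mm. A picture is of the moment at which its call begins. camera_params takes no time and is no camera call.
- r.finish_job(): hands the job in; it is judged then, once.
Trained networks look in the newest picture that a camera, given by its name, has taken for a name from the list of things; names that differ only in an ending like _2 or _b are one class to them, and where a whole thing is asked for, a point or a joint stands for the part that bears it (a point fixed in the world has none). Each returns a list of dicts, best first, with "score" (0 to 1); they miss things now and then, are a little off and sometimes report something else, mostly with a low value. They report only what shows in the picture. A call takes as long as a camera call. They do not tell look-alikes from the thing itself.
- r.outline_of(target, camera): "region" (480x640 bool, what is visible of it) and "centre" ([column, row] in pixels, amid what is visible of it).
The state is a dict: "t": time; "q": joint angles; "qd": joint speeds; "joint_torque": joint torques, N m; "tool_pos": TCP position; "tool_rot": TCP orientation; "wrist_force": force on the tool from outside, world axes, zero at the start; "wrist_torque": the same for the moment, N m; "gripper_width": finger opening in mm; "finger_force": force on a finger pad.
Only numpy, scipy, OpenCV 4.12 (cv2) and the standard library are available. Lean on these libraries where they do the work, as an engineer would, in place of code of your own. Each camera call takes 0.05 s, during which the arm holds its last target. There are 200 camera calls.

## Working session

There is one attempt and no reset: what is moved stays moved. The work goes in short steps, Python scripts to look and compute and a shell command to move; the robot and the scene stay as the last step left them, time stands still between calls to the robot, and variables do not carry over. Pictures are saved under pics/ and viewed, at most 10 in all, crops included, and the job is handed in when it is done.

```bash
ls; mkdir -p pics; cat > h.py <<'E'
import numpy as np, cv2
from plant import r
def cam(n):
    c=r.camera_params(n); return np.array(c["K"]),np.array(c["R"]),np.array(c["t"])
def world(n,uv,d):
    K,R,t=cam(n); p=np.linalg.inv(K)@np.array([uv[0],uv[1],1.])*d
    return R.T@(p-t)
def on_plane(n,uv,z):
    K,R,t=cam(n); ray=R.T@np.linalg.inv(K)@np.array([uv[0],uv[1],1.]); o=-R.T@t
    return o+ray*(z-o[2])/ray[2]
def proj(n,X):
    K,R,t=cam(n); p=K@(R@np.array(X)+t); return p[:2]/p[2]
def cloud(n,depth,mask):
    v,u=np.nonzero(mask&(depth>0)); K,R,t=cam(n)
    p=np.linalg.inv(K)@np.stack([u,v,np.ones(len(u))])*depth[v,u]
    return (R.T@(p-t[:,None])).T
E
python3 - <<'E'
from h import *
for n in("scene","top"):
    p,d=r.snapshot(n); cv2.imwrite(f"pics/{n}0.png",p[:,:,::-1]); np.save(f"{n}_d.npy",d); np.save(f"{n}_p.npy",p)
    K,R,t=cam(n); print(n,-R.T@t,K[0,0])
    for k in["old_bit_head","wide_bit_head","sleeve","bar_offcut","screw_jar"]:
        for o in r.outline_of(k,n)[:6]:
            c=cloud(n,d,o["region"]); print(k,round(o["score"],2),np.round(o["centre"]),o["region"].sum(),np.round(np.median(c,0)) if len(c) else None, np.round(c[:,2].max()) if len(c) else None)
print(r.sense())
E
```

```text
pics
scene [1139.20598838  -86.54137564  632.841099  ] 443.5497227994079
old_bit_head 0.7 [287. 289.] 215 [559. -98.  50.] 56.0
wide_bit_head 0.77 [466. 280.] 310 [584. 237.  60.] 67.0
wide_bit_head 0.61 [508. 275.] 331 [571. 337.  50.] 58.0
sleeve 0.75 [426. 300.] 3229 [609. 159.  38.] 63.0
bar_offcut 0.91 [330. 304.] 650 [609. -19.  50.] 72.0
screw_jar 0.93 [134. 305.] 1612 [ 577. -358.   51.] 78.0
top [ 394.5110987   -20.83579077 1146.64180678] 450.160209828903
old_bit_head 0.58 [417. 209.] 104 [ 583. -226.  216.] 222.0
old_bit_head 0.27 [250. 258.] 857 [495. 163.  29.] 35.0
wide_bit_head 0.63 [177. 230.] 167 [570. 337.  50.] 58.0
wide_bit_head 0.56 [214. 224.] 144 [584. 236.  60.] 69.0
sleeve 0.48 [408. 218.] 81 [ 568. -212.  175.] 188.0
bar_offcut 0.66 [322. 218.] 158 [591. -19.  68.] 76.0
bar_offcut 0.46 [412. 206.] 3757 [ 610. -234.   92.] 209.0
screw_jar 0.75 [458. 230.] 625 [ 556. -357.   73.] 80.0
screw_jar 0.38 [218. 225.] 146 [584. 236.  60.] 69.0
{'t': 0.6, 'q': array([-1.40609041e+00,  1.58378114e-01,  1.59700495e+00,  1.31996804e-05,
        1.38618372e+00, -2.10078094e-01]), 'qd': array([ 3.52947905e-06, -1.43985074e-03, -2.40103021e-03, -1.17105823e-04,
        3.78250839e-04,  6.45428169e-04]), 'joint_torque': array([ 4.84696811e-04, -3.85376644e+01, -3.22210264e+01,  7.01129856e-02,
        3.09320271e-02, -2.30286344e-05]), 'tool_pos': array([ 210.4854459 , -535.07804782,  207.51096999]), 'tool_rot': array([3.08656917e+00, 5.85261287e-01, 1.94544571e-05]), 'wrist_force': array([ 0.62851587, -0.26621121,  0.55055592]), 'wrist_torque': array([ 0.03738838, -0.02393524, -0.00431818]), 'finger_force': 0.0, 'gripper_width': 91.91138229301191}
```

View pics/scene0.png

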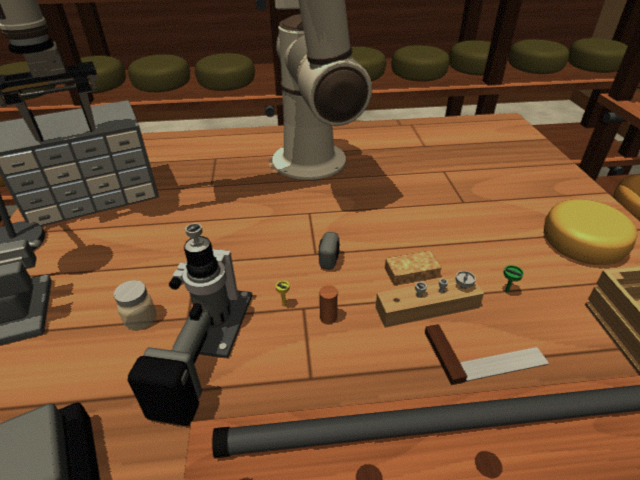

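View pics/top0.png

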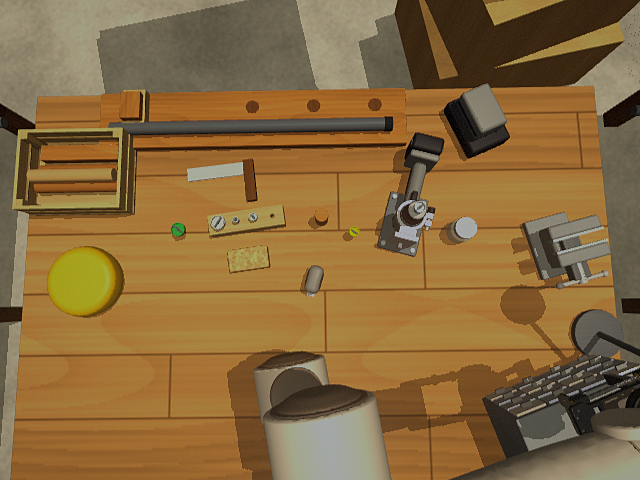

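The scene shows the drill with the old bit head at about (195,232). The yellow look-alike is at (283,288). The block's empty hole is at (397,300), with bits at (421,288), (443,284) and (466,280), and a green look-alike at (513,272). Two bits have wide heads. The one in the block at scene (466,280) / top (218,224) fits the description; the green one standing outside the block at scene (513,272) / top (178,230) does not. Next I'll confirm that in a crop and measure.

```bash
python3 - <<'E'
from h import *
P={n:np.load(f"{n}_p.npy")[:,:,::-1] for n in("scene","top")}; D={n:np.load(f"{n}_d.npy") for n in P}
cr=lambda n,u,v,w,h:cv2.resize(P[n][v:v+h,u:u+w],(400,300),interpolation=cv2.INTER_CUBIC)
cv2.imwrite("pics/crop1.png",np.vstack([np.hstack([cr("scene",375,240,160,90*4//3),cr("top",165,180,136,102)]),np.hstack([cr("scene",150,210,120,90),cr("top",375,175,80,60)])]))
full=np.ones((480,640),bool)
C={n:cloud(n,D[n],full) for n in P}
def sel(c,x,y,z,rad): return c[(np.hypot(c[:,0]-x,c[:,1]-y)<rad)&(c[:,2]>z[0])&(c[:,2]<z[1])]
for n in P:
    c=C[n]
    a=sel(c,583,-226,(214,224),30); print(n,"old top",len(a),a.mean(0).round(1),(a.max(0)+a.min(0))/2)
    a=sel(c,583,-226,(196,300),40); print(n,"head all",len(a),a.mean(0).round(1),a.min(0),a.max(0))
    a=sel(c,583,-226,(158,186),40)
    f=lambda p:np.hypot(a[:,0]-p[0],a[:,1]-p[1])-21.5
    from scipy.optimize import least_squares
    s=least_squares(f,[583,-226],loss="soft_l1"); print(n,"sleeve fit",len(a),s.x.round(1),np.sqrt(np.mean(s.fun**2)).round(1))
    for z in((36,44),):
        a=sel(c,570,170,z,140).astype(np.float32); 
        rct=cv2.minAreaRect(a[:,:2].copy()); print(n,"block",len(a),rct,np.median(a[:,2]))
    for z in((60,70),):
        a=sel(c,580,170,z,110); 
        k=np.zeros(len(a),int)-1; g=0
        for i in range(len(a)):
            if k[i]<0:
                m=np.hypot(*(a[:,:2]-a[i,:2]).T)<25; k[m&(k<0)]=g; g+=1
        for j in range(g): b=a[k==j]; print("  head",len(b),((b.max(0)+b.min(0))/2).round(1),(b.max(0)-b.min(0)).round(1),np.median(b,0).round(1))
E
```

```text
scene old top 160 [ 583.7 -225.   217.2] [ 583.3882181  -225.07261853  217.72428669]
scene head all 219 [ 585.1 -224.7  214.7] [ 570.11712837 -237.24838909  196.33673438] [ 596.65930782 -212.89684798  221.38682998]
scene sleeve fit 439 [ 581.7 -225.7] 1.8
scene block 1833 ((593.047607421875, 171.28775024414062), (52.838253021240234, 190.83787536621094), 7.771123886108398) 39.6215
  head 112 [579.4 235.9  63.6] [24.8 33.   7. ] [579.1 236.1  62.7]
  head 28 [591.1 246.   63.2] [20.5 17.2  6.2] [593.4 246.6  63.8]
  head 52 [590.5 193.1  64.2] [14.1 14.5  8.1] [590.8 192.9  63.6]
  head 32 [596.3 229.4  63.2] [11.2 17.1  6.3] [597.7 228.1  63.5]
  head 80 [596.2 149.1  63.6] [21.4 19.2  7.1] [596.3 149.6  63.4]
top old top 81 [ 583.  -225.1  217.2] [ 582.86330353 -224.98281782  218.050307  ]
top head all 118 [ 583.  -225.5  215.8] [ 570.72799682 -236.69621441  208.74527145] [ 594.99861025 -213.26942123  222.05558992]
top sleeve fit 133 [ 584.1 -226.6] 3.6
top block 1132 ((593.2888793945312, 170.99285888671875), (51.1513671875, 189.77029418945312), 7.758056640625) 39.30977
  head 38 [595.7 148.6  63.6] [18.2 18.9  6.9] [596.9 148.6  62.9]
  head 58 [588.6 236.3  64.5] [25.2 30.7  8.9] [589.1 238.4  62.6]
  head 28 [591.1 192.8  63.8] [12.8 14.4  6.9] [590.1 192.5  63.5]
  head 19 [578.3 227.2  63.6] [19.5 15.1  6.5] [575.8 227.2  61.6]
  head 9 [572.4 244.3  62.9] [ 8.1 15.5  4.6] [571.1 243.8  63.1]
```

View pics/crop1.png

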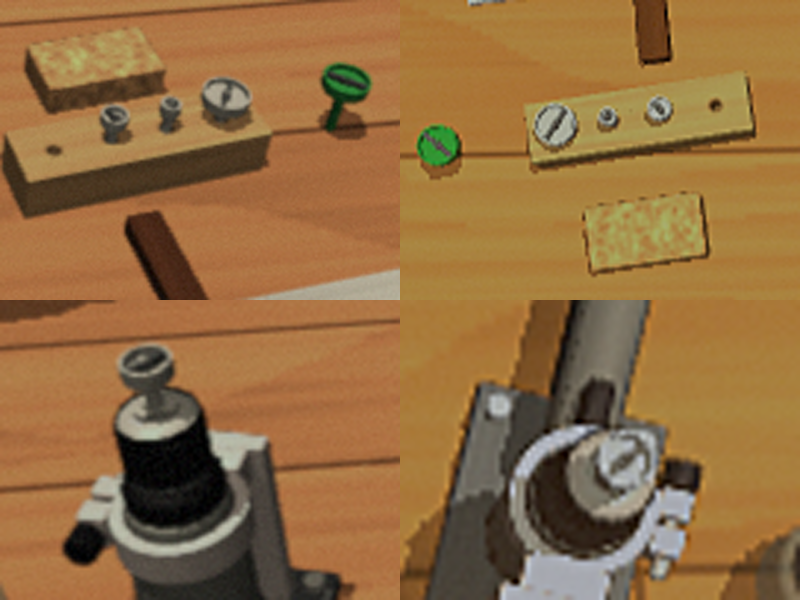

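The wide bit stands in the block at top (218,224), at the end away from the empty hole (272,215). The green look-alike is outside the block and stays. The old bit's head is over the chuck at (418,208).

```bash
cat >> h.py <<'E'
from scipy.spatial.transform import Rotation as Ro
AX=np.array([583.5,-225.5]); U=np.array([-.135,.991]); BC=np.array([593.15,171.1]); EH=BC-66*U; WB=BC+66*U
def to(x,y,z,yaw=None):
    s=r.sense(); R0=Ro.from_rotvec(s["tool_rot"]); d=R0.inv().apply(np.array([x,y,z])-s["tool_pos"])/200
    m=R0.as_matrix(); y0=np.degrees(np.arctan2(m[1,0],m[0,0]))
    rz=0 if yaw is None else -(yaw-y0)/60
    print("t",round(s["t"],2),"d",d.round(3),"rz",round(rz,3),"yaw",round(y0,1),"pos",s["tool_pos"].round(1),"tilt",np.degrees(np.arccos(-m[2,2])).round(2),"q6",s["q"][5].round(2),"F",s["wrist_force"].round(1),"T",s["wrist_torque"].round(2),"w",round(s["gripper_width"],1),"ff",round(s["finger_force"],1))
E
python3 - <<'E'
from h import *
C=np.vstack([cloud(n,np.load(f"{n}_d.npy"),np.ones((480,640),bool)) for n in("scene","top")])
d=np.hypot(*(C[:,:2]-AX).T)
for lo in(26,35): 
    a=C[(d>lo)&(d<110)]; print(lo,np.percentile(a[:,2],[50,99,100]).round(), a[a[:,2]>145].round()[:6])
print(EH,WB,on_plane("top",(272.1,215.4),40),on_plane("scene",(397,300),40))
to(*AX,290,0)
E
```

```text
26 [  4. 129. 143.] []
35 [  1. 128. 132.] []
[602.06  105.694] [584.24  236.506] [601.89012406 104.39974843  40.        ] [603.5448385  106.37995948  40.        ]
t 0.6 d [ 2.302 -0.758 -0.412] rz 0.358 yaw 21.5 pos [ 210.5 -535.1  207.5] tilt 0.0 q6 -0.21 F [ 0.6 -0.3  0.6] T [ 0.04 -0.02 -0.  ] w 91.9 ff 0.0
```

```bash
python3 -m inch '[{"jaw":91.9,"dx":0,"dy":0,"dz":-0.3},{"jaw":91.9,"dx":0,"dy":0,"dz":-0.42}]'; python3 -c "
from h import *
to(*AX,290,0)"
```

```text
t 0.6 d [ 2.302 -0.758 -0.412] rz 0.358 yaw 21.5 pos [ 210.5 -535.1  207.5] tilt 0.0 q6 -0.21 F [ 0.6 -0.3  0.6] T [ 0.04 -0.02 -0.  ] w 91.9 ff 0.0invalid input
```

```bash
python3 -m inch '[{"jaw":90,"dx":0,"dy":0,"dz":-0.3,"rx":0,"ry":0,"rz":0},{"jaw":90,"dx":0,"dy":0,"dz":-0.42,"rx":0,"ry":0,"rz":0}]'; python3 -c "
from h import *
to(*AX,290,0)"
```

```text
t: 0.85
tool_pos: [210.7, -536.2, 295.2]
tool_rot: [3.082, 0.584, -0.0]
wrist_force: [-0.3, -0.4, -0.2]
gripper_width: 90.4
finger_force: 0.0
t 0.85 d [ 2.303 -0.764  0.02 ] rz 0.358 yaw 21.5 pos [ 210.7 -536.2  295.2] tilt 0.29 q6 -0.21 F [-0.3 -0.4 -0.2] T [ 0.04  0.01 -0.04] w 90.4 ff 0.0
```

```bash
python3 -m inch '[{"jaw":90,"dx":0.3,"dy":-0.1,"dz":0,"rx":0,"ry":0,"rz":0},{"jaw":90,"dx":0.6,"dy":-0.2,"dz":0,"rx":0,"ry":0,"rz":0},{"jaw":90,"dx":0.9,"dy":-0.3,"dz":0,"rx":0,"ry":0,"rz":0},{"jaw":90,"dx":1,"dy":-0.33,"dz":0,"rx":0,"ry":0,"rz":0}]' && python3 -m inch '[{"jaw":90,"dx":0.3,"dy":-0.1,"dz":0,"rx":0,"ry":0,"rz":0.1},{"jaw":90,"dx":0.6,"dy":-0.2,"dz":0,"rx":0,"ry":0,"rz":0.2},{"jaw":90,"dx":0.9,"dy":-0.3,"dz":0,"rx":0,"ry":0,"rz":0.358},{"jaw":90,"dx":1,"dy":-0.33,"dz":0,"rx":0,"ry":0,"rz":0.358}]'; python3 -c "
from h import *
to(*AX,280,0)"
```

```text
t: 1.35
tool_pos: [374.6, -398.1, 291.8]
tool_rot: [3.085, 0.591, 0.001]
wrist_force: [-1.0, -0.5, 0.7]
gripper_width: 89.8
finger_force: 0.0
t: 1.85
tool_pos: [536.4, -263.1, 291.4]
tool_rot: [-3.141, -0.003, -0.001]
wrist_force: [-0.3, -0.3, 0.4]
gripper_width: 89.8
finger_force: 0.0
t 1.85 d [ 0.236 -0.188  0.057] rz 0.002 yaw 0.1 pos [ 536.4 -263.1  291.4] tilt 0.03 q6 0.91 F [-0.3 -0.3  0.4] T [ 0.07  0.03 -0.  ] w 89.8 ff 0.0
```

```bash
python3 -m inch '[{"jaw":90,"dx":0.236,"dy":-0.188,"dz":0,"rx":0,"ry":0,"rz":0},{"jaw":90,"dx":0.236,"dy":-0.188,"dz":0,"rx":0,"ry":0,"rz":0},{"jaw":90,"dx":0.236,"dy":-0.188,"dz":0,"rx":0,"ry":0,"rz":0}]'; python3 -c "
from h import *
to(*AX,180,0)"
```

```text
t: 2.22
tool_pos: [581.4, -228.3, 291.4]
tool_rot: [3.141, 0.0, -0.001]
wrist_force: [-0.1, -0.0, -0.8]
gripper_width: 90.2
finger_force: 0.0
t 2.23 d [ 0.011 -0.014  0.557] rz 0.0 yaw 0.0 pos [ 581.4 -228.3  291.4] tilt 0.04 q6 1.0 F [-0.1 -0.  -0.8] T [-0.05  0.05 -0.02] w 90.2 ff 0.0
```

```bash
python3 -m inch '[{"jaw":90,"dx":0.011,"dy":-0.014,"dz":0.25,"rx":0,"ry":0,"rz":0},{"jaw":90,"dx":0.011,"dy":-0.014,"dz":0.5,"rx":0,"ry":0,"rz":0},{"jaw":90,"dx":0.011,"dy":-0.014,"dz":0.557,"rx":0,"ry":0,"rz":0},{"jaw":90,"dx":0.011,"dy":-0.014,"dz":0.557,"rx":0,"ry":0,"rz":0}]'; python3 -c "
from h import *
to(*AX,180,0)
p,d=r.snapshot('scene'); np.save('d1',d); cv2.imwrite('pics/s1.png',cv2.resize(p[150:330,110:350,::-1],(800,600),interpolation=cv2.INTER_CUBIC))"
```

```text
t: 2.72
tool_pos: [583.4, -226.3, 180.8]
tool_rot: [3.141, -0.002, 0.0]
wrist_force: [0.2, 1.0, 1.1]
gripper_width: 89.9
finger_force: 0.0
t 2.73 d [ 0.    -0.004  0.004] rz -0.001 yaw -0.1 pos [ 583.4 -226.3  180.8] tilt 0.01 q6 1.01 F [0.2 1.  1.1] T [ 0.03 -0.   -0.1 ] w 89.9 ff 0.0
```

View pics/s1.png

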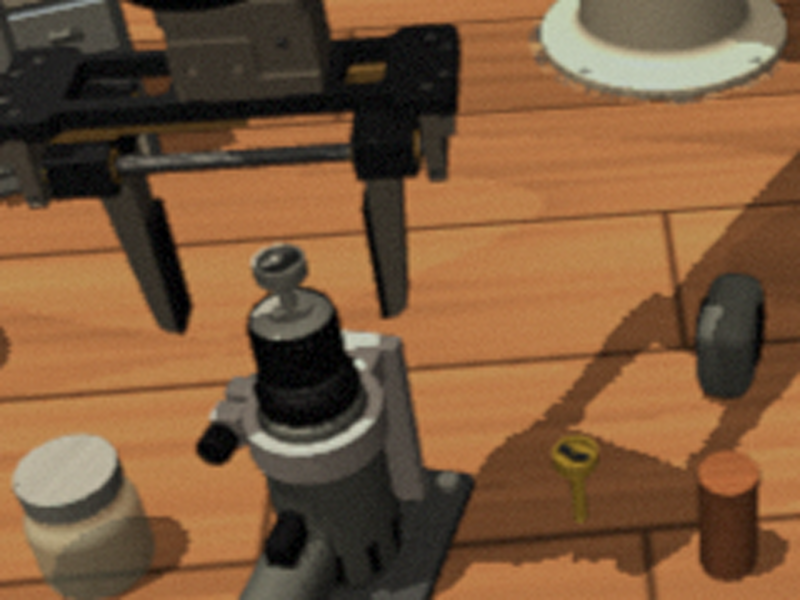

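The picture shows the fingertips at about scene px (162,249) and (228,245), seemingly behind and above the sleeve at (200,262). I'll check this against depth before closing.

```bash
python3 - <<'E'
from h import *
d=np.load('d1.npy')
for u,v in((162,247),(160,240),(155,225),(228,243),(226,230),(194,229),(200,262),(200,170),(242,170)):
    print(u,v,world("scene",(u,v),d[v,u]).round())
for X in((583,-272,158),(583,-180,158),(583,-226,158),(583,-226,213)): print(X,proj("scene",X).round())
print(r.sense()["tool_pos"], r.sense()["q"])
E
```

```text
162 247 [ 592. -277.  193.]
160 240 [ 594. -276.  208.]
155 225 [ 595. -276.  238.]
228 243 [ 590. -176.  190.]
226 230 [ 592. -176.  217.]
194 229 [ 583. -225.  217.]
200 262 [ 604. -222.  166.]
200 170 [ 603. -194.  330.]
242 170 [ 591. -139.  319.]
(583, -272, 158) [171. 260.]
(583, -180, 158) [229. 255.]
(583, -226, 158) [200. 258.]
(583, -226, 213) [194. 231.]
[ 584.38865395 -226.59302998  182.29436967] [-5.62334610e-01  3.06338051e-01  1.47323521e+00 -8.17531272e-05
  1.35905667e+00  1.00952900e+00]
```

```bash
python3 - <<'E'
from h import *
for n in("scene","top"):
    p,d=r.snapshot(n); c=cloud(n,d,np.ones((480,640),bool)); K=np.hypot(c[:,0]-584,abs(c[:,1]+226)-52)<18
    a=c[K&(c[:,2]>140)]; print(n,len(a),np.sort(a[:,2])[:12].round(),a[:,2].max() if len(a) else 0)
    if n=="scene":
        cv2.imwrite('pics/s2.png',np.hstack([cv2.resize(p[150:330,110:350,::-1],(400,300)),cv2.resize(cv2.imread('pics/s1.png'),(400,300))]))
    for X in((593,-272,158),(593,-180,158),(593,-272,190)): print(n,X,proj(n,X).round())
for i in range(3): s=r.sense(); print(s["t"],s["tool_pos"],s["tool_rot"])
E
```

```text
scene 3254 [188. 188. 189. 189. 189. 189. 189. 189. 190. 190. 190. 190.] 536.6860419284001
scene (593, -272, 158) [170. 264.]
scene (593, -180, 158) [228. 259.]
scene (593, -272, 190) [166. 249.]
top 1053 [189. 191. 300. 300. 300. 300. 301. 301. 301. 301. 301. 301.] 556.6824731296888
top (593, -272, 158) [435. 207.]
top (593, -180, 158) [393. 208.]
top (593, -272, 190) [438. 204.]
2.875 [ 585.07793545 -226.59656649  183.15579712] [ 3.13897442e+00 -8.50982969e-04  6.44020666e-03]
2.875 [ 585.07793545 -226.59656649  183.15579712] [ 3.13897442e+00 -8.50982969e-04  6.44020666e-03]
2.875 [ 585.07793545 -226.59656649  183.15579712] [ 3.13897442e+00 -8.50982969e-04  6.44020666e-03]
```

View pics/s2.png

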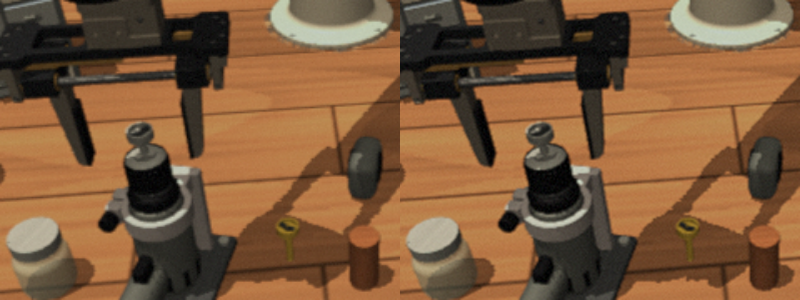

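```bash
python3 - <<'E'
from h import *
for n in("scene","top"):
    d=np.load(f"{n}_d.npy"); c=cloud(n,d,np.ones((480,640),bool))
    yv=np.array([.366,-.9306]); xv=np.array([.9306,.366]); q=c[:,:2]-[210.5,-535.1]
    a=c[(abs(q@xv)<14)&(abs(abs(q@yv)-53)<15)&(c[:,2]>150)]; print(n,len(a),np.sort(a[:,2])[::max(1,len(a)//15)].round())
    print([proj(n,(210.5+xv[0]*10+s*yv[0]*46,-535.1+xv[1]*10+s*yv[1]*46,185)).round() for s in(-1,1)])
s=r.sense(); print(s["tool_pos"],s["tool_rot"],s["qd"].round(4),s["joint_torque"].round(1),s["wrist_force"],s["q"])
E
```

```text
scene 1468 [150. 158. 167. 174. 181. 188. 195. 221. 235. 247. 258. 269. 278. 289.
 307. 368.]
[array([ 95., 144.]), array([ 49., 153.])]
top 715 [150. 164. 170. 174. 183. 188. 192. 215. 223. 230. 239. 249. 261. 282.
 340. 350.]
[array([553., 390.]), array([593., 372.])]
[ 585.07793545 -226.59656649  183.15579712] [ 3.13897442e+00 -8.50982969e-04  6.44020666e-03] [ 0.0056  0.0013  0.0018  0.001  -0.0031  0.0006] [ -0.1 -43.4 -31.5   0.   -0.   -0. ] [ 0.75147025 -0.57894164 -0.20745702] [-5.61771724e-01  3.05746614e-01  1.47223994e+00 -2.62476006e-05
  1.35874225e+00  1.00957227e+00]
```

```bash
python3 -m inch '[{"jaw":90,"dx":0,"dy":0,"dz":0.05,"rx":0,"ry":0,"rz":0},{"jaw":90,"dx":0,"dy":0,"dz":0.075,"rx":0,"ry":0,"rz":0},{"jaw":90,"dx":0,"dy":0,"dz":0.075,"rx":0,"ry":0,"rz":0}]'; cat >> h.py <<'E'
def tips():
    s=r.sense(); p,d=r.snapshot("scene"); c=cloud("scene",d,np.ones((480,640),bool)); m=Ro.from_rotvec(s["tool_rot"]).as_matrix()
    q=(c-s["tool_pos"])@m; w=s["gripper_width"]/2
    for g in(-1,1):
        a=q[(abs(q[:,0])<14)&(g*q[:,1]>w-3)&(g*q[:,1]<w+14)&(abs(q[:,2])<60)]
        if len(a): print("finger",g,len(a),"tip ahead of TCP",np.percentile(a[:,2],98).round(1),"x max",np.percentile(a[:,0],95).round(1),"inner y",np.percentile(g*a[:,1],3).round(1),"w/2",round(w,1))
E
python3 -c "
from h import *
tips(); to(*AX,180,0)"
```

```text
t: 3.25
tool_pos: [583.4, -225.1, 164.3]
tool_rot: [-3.141, -0.0, 0.002]
wrist_force: [1.2, 1.0, 0.0]
gripper_width: 89.7
finger_force: 0.0
finger -1 250 tip ahead of TCP -8.2 x max 10.8 inner y 44.3 w/2 44.8
finger 1 405 tip ahead of TCP 40.9 x max 11.2 inner y 43.3 w/2 44.8
t 3.3 d [-0.001  0.001 -0.076] rz -0.0 yaw -0.0 pos [ 583.6 -225.3  164.7] tilt 0.04 q6 1.01 F [-0.3 -0.6  0.2] T [ 0.04 -0.02 -0.02] w 89.9 ff 0.0
```

The fingers show about 30 mm higher than the reported TCP implies. Closing here settles which is right. A width of 43 mm means the sleeve, so the pictures are right; 49 mm means the torque ring, so the report is right.

```bash
python3 -m inch '[{"jaw":55,"dx":0,"dy":0,"dz":0,"rx":0,"ry":0,"rz":0},{"jaw":40,"dx":0,"dy":0,"dz":0,"rx":0,"ry":0,"rz":0},{"jaw":40,"dx":0,"dy":0,"dz":0,"rx":0,"ry":0,"rz":0},{"jaw":40,"dx":0,"dy":0,"dz":0,"rx":0,"ry":0,"rz":0},{"jaw":40,"dx":0,"dy":0,"dz":0,"rx":0,"ry":0,"rz":0}]'; python3 -c "
from h import *
to(*AX,180,0)"
```

```text
t: 3.92
tool_pos: [583.8, -224.6, 165.1]
tool_rot: [-3.14, 0.0, 0.0]
wrist_force: [0.7, 11.0, 3.4]
gripper_width: 42.4
finger_force: 10.8
t 3.92 d [-0.001  0.004 -0.075] rz -0.0 yaw -0.0 pos [ 583.8 -224.6  165.1] tilt 0.11 q6 1.01 F [ 0.7 11.   3.4] T [ 1.49  0.04 -0.03] w 42.4 ff 10.8
```

42.4 mm is the sleeve, so the pictures are right and the true TCP is about 30 mm above the reported z. I'll open a little, go 13 mm lower and grip again.

```bash
python3 -m inch '[{"jaw":60,"dx":0,"dy":-0.004,"dz":0,"rx":0,"ry":0,"rz":0},{"jaw":60,"dx":0,"dy":-0.004,"dz":0.03,"rx":0,"ry":0,"rz":0},{"jaw":60,"dx":0,"dy":-0.004,"dz":0.065,"rx":0,"ry":0,"rz":0},{"jaw":60,"dx":0,"dy":-0.004,"dz":0.065,"rx":0,"ry":0,"rz":0}]' && python3 -m inch '[{"jaw":36,"dx":0,"dy":0,"dz":0,"rx":0,"ry":0,"rz":0},{"jaw":36,"dx":0,"dy":0,"dz":0,"rx":0,"ry":0,"rz":0},{"jaw":36,"dx":0,"dy":0,"dz":0,"rx":0,"ry":0,"rz":0},{"jaw":36,"dx":0,"dy":0,"dz":0,"rx":0,"ry":0,"rz":0}]'; python3 -c "
from h import *
to(*AX,151,0)"
```

```text
t: 4.42
tool_pos: [583.1, -224.3, 150.8]
tool_rot: [-3.14, 0.0, 0.003]
wrist_force: [0.6, 1.1, -0.4]
gripper_width: 60.0
finger_force: 0.0
t: 4.92
tool_pos: [583.9, -224.6, 152.4]
tool_rot: [3.142, -0.0, 0.001]
wrist_force: [-0.1, 1.0, 0.6]
gripper_width: 41.7
finger_force: 30.0
t 4.92 d [-0.002  0.005  0.007] rz -0.0 yaw -0.0 pos [ 583.9 -224.6  152.4] tilt 0.02 q6 1.01 F [-0.1  1.   0.6] T [ 0.11 -0.   -0.03] w 41.7 ff 30.0
```

```bash
python3 -m inch '[{"jaw":36,"dx":0,"dy":0,"dz":0,"rx":0,"ry":0,"rz":-0.1},{"jaw":36,"dx":0,"dy":0,"dz":0,"rx":0,"ry":0,"rz":-0.2},{"jaw":36,"dx":0,"dy":0,"dz":0,"rx":0,"ry":0,"rz":-0.3}]'; python3 -c "
from h import *
to(*AX,151,60)"; python3 -m inch '[{"jaw":36,"dx":0,"dy":0,"dz":0,"rx":0,"ry":0,"rz":-0.15},{"jaw":36,"dx":0,"dy":0,"dz":0,"rx":0,"ry":0,"rz":-0.3},{"jaw":36,"dx":0,"dy":0,"dz":0,"rx":0,"ry":0,"rz":-0.45},{"jaw":36,"dx":0,"dy":0,"dz":0,"rx":0,"ry":0,"rz":-0.6},{"jaw":36,"dx":0,"dy":0,"dz":0,"rx":0,"ry":0,"rz":-0.7}]'; python3 -c "
from h import *
to(*AX,151,60)"
```

```text
t: 5.3
tool_pos: [583.9, -224.2, 152.4]
tool_rot: [-3.102, -0.496, -0.001]
wrist_force: [-0.6, 1.9, 1.7]
gripper_width: 42.0
finger_force: 30.0
t 5.3 d [-0.004  0.005  0.007] rz -0.697 yaw 18.2 pos [ 583.9 -224.2  152.4] tilt 0.04 q6 0.69 F [-0.6  1.9  1.7] T [ 0.34  0.06 -0.33] w 42.0 ff 30.0
t: 5.92
tool_pos: [583.5, -223.6, 152.3]
tool_rot: [-2.716, -1.574, -0.0]
wrist_force: [-2.5, 4.6, 4.2]
gripper_width: 42.0
finger_force: 30.0
t 5.92 d [-0.008  0.005  0.007] rz 0.003 yaw 60.2 pos [ 583.5 -223.6  152.3] tilt 0.12 q6 -0.04 F [-2.5  4.6  4.2] T [ 0.55  0.27 -0.33] w 42.0 ff 30.0
```

```bash
python3 -m inch '[{"jaw":60,"dx":0,"dy":0,"dz":0,"rx":0,"ry":0,"rz":0},{"jaw":60,"dx":0,"dy":0,"dz":0,"rx":0,"ry":0,"rz":0},{"jaw":60,"dx":0,"dy":0,"dz":-0.1,"rx":0,"ry":0,"rz":0},{"jaw":60,"dx":0,"dy":0,"dz":-0.165,"rx":0,"ry":0,"rz":0},{"jaw":60,"dx":0,"dy":0,"dz":-0.165,"rx":0,"ry":0,"rz":0}]'; python3 -c "
from h import *
to(583.6,-224.6,185.5,60)
p,d=r.snapshot('scene'); c=cloud('scene',d,np.ones((480,640),bool)); q=np.hypot(c[:,0]-583.5,c[:,1]+224.6)
a=c[(q<19)&(c[:,2]>206)&(c[:,2]<226)]; print(len(a),a.min(0),a.max(0),(a.min(0)+a.max(0))/2)
cv2.imwrite('pics/s3.png',cv2.resize(p[180:300,130:290,::-1],(800,600),interpolation=cv2.INTER_CUBIC))"
```

```text
t: 6.55
tool_pos: [585.0, -225.4, 187.8]
tool_rot: [2.717, 1.568, 0.003]
wrist_force: [-0.2, 0.1, 0.1]
gripper_width: 59.9
finger_force: 0.0
t 6.55 d [ 0.    -0.008  0.011] rz -0.0 yaw 60.0 pos [ 585.  -225.4  187.8] tilt 0.26 q6 -0.04 F [-0.2  0.1  0.1] T [-0.07 -0.   -0.03] w 59.9 ff 0.0
204 [ 569.37650376 -237.17700293  208.2789359 ] [ 596.58101417 -212.41091295  221.42590662] [ 582.97875897 -224.79395794  214.85242126]
```

View pics/s3.png

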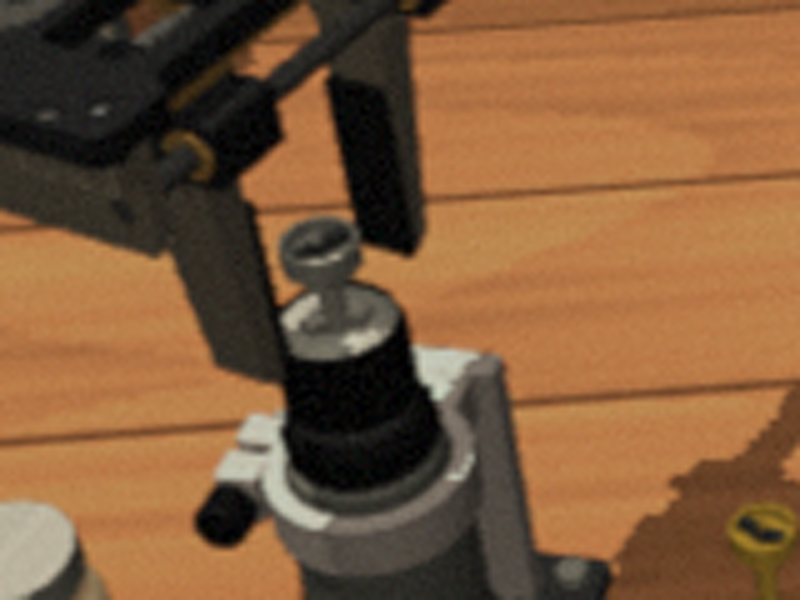

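The bit's head (crop (318,250)) leans a little, so the chuck is slack. The fingers straddle the head, so I'll grip it and draw it up slowly.

```bash
python3 -m inch '[{"jaw":20,"dx":0,"dy":-0.003,"dz":0.005,"rx":0,"ry":0,"rz":0},{"jaw":20,"dx":0,"dy":-0.003,"dz":0.005,"rx":0,"ry":0,"rz":0},{"jaw":20,"dx":0,"dy":-0.003,"dz":0.005,"rx":0,"ry":0,"rz":0},{"jaw":20,"dx":0,"dy":-0.003,"dz":0.005,"rx":0,"ry":0,"rz":0},{"jaw":20,"dx":0,"dy":-0.003,"dz":0.005,"rx":0,"ry":0,"rz":0}]' && python3 -m inch '[{"jaw":20,"dx":0,"dy":0,"dz":-0.015,"rx":0,"ry":0,"rz":0},{"jaw":20,"dx":0,"dy":0,"dz":-0.03,"rx":0,"ry":0,"rz":0}]'; python3 -c "
from h import *
to(583.6,-224.6,240,60)"
```

```text
t: 7.22
tool_pos: [583.2, -224.3, 184.0]
tool_rot: [-2.721, -1.571, 0.0]
wrist_force: [0.4, 0.1, -0.2]
gripper_width: 23.6
finger_force: 30.0
t: 7.48
tool_pos: [583.3, -224.3, 190.4]
tool_rot: [2.721, 1.571, 0.0]
wrist_force: [0.6, -0.7, -0.1]
gripper_width: 23.8
finger_force: 30.0
t 7.47 d [-0.     0.002 -0.248] rz -0.0 yaw 60.0 pos [ 583.3 -224.3  190.4] tilt 0.01 q6 -0.04 F [ 0.6 -0.7 -0.1] T [-0.03  0.    0.01] w 23.8 ff 30.0
```

```bash
python3 -m inch '[{"jaw":20,"dx":0,"dy":0,"dz":-0.08,"rx":0,"ry":0,"rz":0},{"jaw":20,"dx":0,"dy":0,"dz":-0.2,"rx":0,"ry":0,"rz":0},{"jaw":20,"dx":0,"dy":0,"dz":-0.3,"rx":0,"ry":0,"rz":0},{"jaw":20,"dx":0,"dy":0,"dz":-0.3,"rx":0,"ry":0,"rz":0}]'; python3 -c "
from h import *
to(*EH,250,97.8)
p,d=r.snapshot('scene'); c=cloud('scene',d,np.ones((480,640),bool)); q=np.hypot(c[:,0]-583.5,c[:,1]+224.6)
for lo,hi in((215,225),(225,235),(235,245),(245,255),(255,262),(262,285)):
  a=c[(q<30)&(c[:,2]>lo)&(c[:,2]<hi)]; print(lo,len(a),a.min(0).round() if len(a) else '',a.max(0).round() if len(a) else '')"
```

```text
t: 7.98
tool_pos: [584.5, -225.1, 253.1]
tool_rot: [2.717, 1.568, 0.004]
wrist_force: [0.2, 0.3, -0.3]
gripper_width: 24.2
finger_force: 30.0
t 7.97 d [ 1.476 -0.751  0.012] rz -0.63 yaw 60.0 pos [ 584.5 -225.1  253.1] tilt 0.3 q6 -0.04 F [ 0.2  0.3 -0.3] T [-0.02 -0.03 -0.06] w 24.2 ff 30.0
215 0  
225 3 [ 584. -229.  234.] [ 587. -223.  235.]
235 32 [ 583. -230.  235.] [ 589. -222.  245.]
245 24 [ 583. -229.  245.] [ 589. -222.  254.]
255 36 [ 569. -227.  255.] [ 604. -208.  262.]
262 390 [ 565. -246.  262.] [ 612. -205.  285.]
```

```bash
python3 -m inch '[{"jaw":20,"dx":0.2,"dy":-0.1,"dz":0,"rx":0,"ry":0,"rz":-0.1},{"jaw":20,"dx":0.45,"dy":-0.22,"dz":0,"rx":0,"ry":0,"rz":-0.2},{"jaw":20,"dx":0.7,"dy":-0.35,"dz":0,"rx":0,"ry":0,"rz":-0.3},{"jaw":20,"dx":0.9,"dy":-0.45,"dz":0,"rx":0,"ry":0,"rz":-0.45},{"jaw":20,"dx":1,"dy":-0.5,"dz":0,"rx":0,"ry":0,"rz":-0.63}]'; python3 -c "
from h import *
to(*EH,250,97.8)"
```

```text
t: 8.65
tool_pos: [595.9, 1.5, 248.7]
tool_rot: [-2.055, -2.373, 0.001]
wrist_force: [-0.3, -0.6, -0.7]
gripper_width: 23.7
finger_force: 30.0
t 8.65 d [ 0.511  0.105 -0.006] rz 0.007 yaw 98.2 pos [595.9   1.5 248.7] tilt 0.14 q6 -0.34 F [-0.3 -0.6 -0.7] T [-0.08 -0.07  0.02] w 23.7 ff 30.0
```

```bash
python3 -m inch '[{"jaw":20,"dx":0.25,"dy":0.05,"dz":0,"rx":0,"ry":0,"rz":0},{"jaw":20,"dx":0.5,"dy":0.03,"dz":0.2,"rx":0,"ry":0,"rz":0},{"jaw":20,"dx":0.5,"dy":0.03,"dz":0.45,"rx":0,"ry":0,"rz":0},{"jaw":20,"dx":0.5,"dy":0.03,"dz":0.65,"rx":0,"ry":0,"rz":0},{"jaw":20,"dx":0.5,"dy":0.03,"dz":0.65,"rx":0,"ry":0,"rz":0}]'; python3 -c "
from h import *
to(*EH,120,97.8)"
```

```text
t: 9.28
tool_pos: [585.2, 99.0, 115.3]
tool_rot: [-2.061, -2.361, 0.01]
wrist_force: [0.5, -0.3, -0.6]
gripper_width: 24.0
finger_force: 30.0
t 9.28 d [ 0.022  0.088 -0.024] rz -0.001 yaw 97.8 pos [585.2  99.  115.3] tilt 0.58 q6 -0.17 F [ 0.5 -0.3 -0.6] T [-0.01 -0.1  -0.06] w 24.0 ff 30.0
```

```bash
python3 -m inch '[{"jaw":20,"dx":0.022,"dy":0.088,"dz":0.05,"rx":0,"ry":0,"rz":0},{"jaw":20,"dx":0.022,"dy":0.088,"dz":0.08,"rx":0,"ry":0,"rz":0},{"jaw":20,"dx":0.022,"dy":0.088,"dz":0.08,"rx":0,"ry":0,"rz":0}]'; python3 -c "
from h import *
p,d=r.snapshot('scene'); s=r.sense(); print(s['tool_pos'])
c=cloud('scene',d,np.ones((480,640),bool)); q=np.hypot(*(c[:,:2]-s['tool_pos'][:2]).T)
for lo in range(60,125,5):
  a=c[(q<14)&(c[:,2]>lo)&(c[:,2]<lo+5)]; print(lo,len(a),((a.min(0)+a.max(0))/2).round(1),(a.max(0)-a.min(0)).round(1)) if len(a) else 0
cv2.imwrite('pics/s4.png',cv2.resize(p[210:330,350:510,::-1],(800,600),interpolation=cv2.INTER_CUBIC))
to(*EH,90,97.8)"
```

```text
t: 9.65
tool_pos: [605.8, 105.3, 104.6]
tool_rot: [-2.067, -2.366, 0.0]
wrist_force: [0.5, -0.4, -0.2]
gripper_width: 23.7
finger_force: 30.0
[605.96936609 105.26124664 104.85765748]
80 1 [607.1 104.5  84.3] [0. 0. 0.]
85 5 [606.4 102.9  87.5] [5.  5.3 2.5]
90 9 [607.2 103.9  91.7] [5.  7.4 2.9]
95 6 [607.  101.2  97.4] [6.9 2.2 4.7]
110 3 [600. 100. 113.] [12.3  1.   3.7]
115 1 [604.8 100.  115.9] [0. 0. 0.]
t 9.7 d [ 0.005 -0.019  0.074] rz -0.001 yaw 97.7 pos [606.  105.3 104.9] tilt 0.02 q6 -0.16 F [-0.7 -0.2 -0.4] T [-0.03 -0.11  0.03] w 23.7 ff 30.0
```

View pics/s4.png

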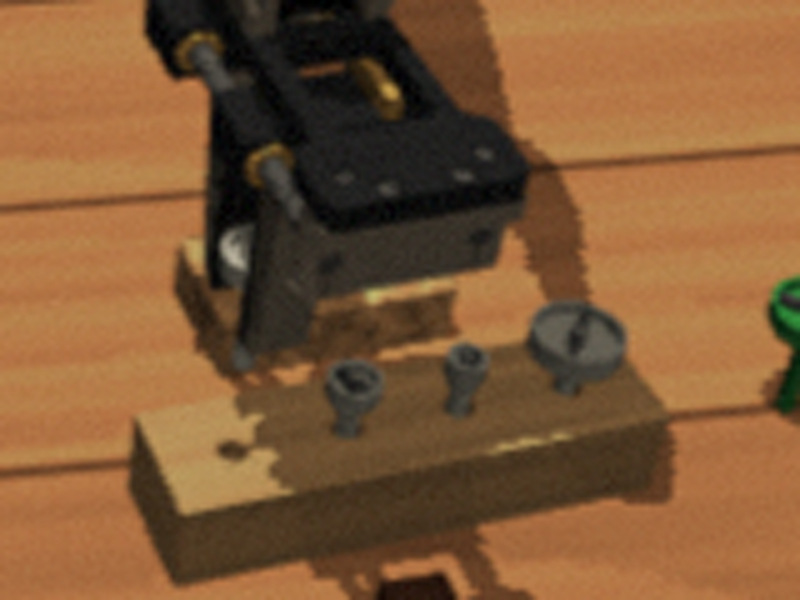

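```bash
python3 -c "
from h import *
print(on_plane('scene',(398.4,282.4),84.5),on_plane('scene',(397,300),40),on_plane('top',(272.1,215.4),40))"; python3 -m inch '[{"jaw":20,"dx":0.005,"dy":-0.017,"dz":0.04,"rx":0,"ry":0,"rz":0},{"jaw":20,"dx":0.005,"dy":-0.017,"dz":0.1,"rx":0,"ry":0,"rz":0},{"jaw":20,"dx":0.005,"dy":-0.017,"dz":0.1,"rx":0,"ry":0,"rz":0}]'; python3 -c "
from h import *
p,d=r.snapshot('scene'); s=r.sense(); print(s['tool_pos'])
cv2.imwrite('pics/s5.png',cv2.resize(p[250:310,370:450,::-1],(800,600),interpolation=cv2.INTER_CUBIC))
to(*EH,70,97.8)"
```

```text
[603.34338861 104.33858705  84.5       ] [603.5448385  106.37995948  40.        ] [601.89012406 104.39974843  40.        ]
t: 10.07
tool_pos: [601.0, 106.0, 82.3]
tool_rot: [-2.065, -2.364, 0.003]
wrist_force: [0.3, -0.3, -0.0]
gripper_width: 24.0
finger_force: 30.0
[601.70877921 106.06525699  83.13277175]
t 10.12 d [-0.002  0.002  0.066] rz -0.001 yaw 97.7 pos [601.7 106.1  83.1] tilt 0.11 q6 -0.16 F [-0.2 -0.2 -0.3] T [-0.01 -0.05  0.04] w 23.6 ff 30.0
```

View pics/s5.png

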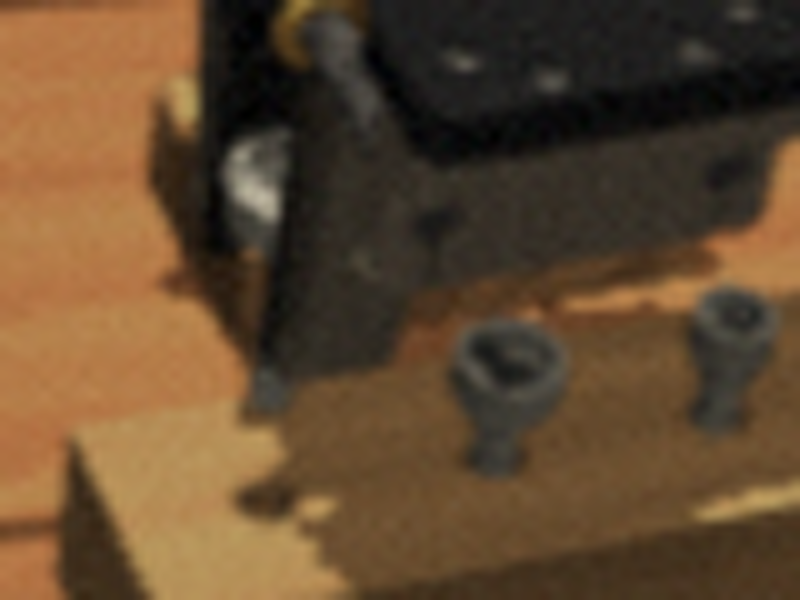

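```bash
python3 -c "
from h import *
print(on_plane('scene',(396.5,291),62.5),on_plane('scene',(396.7,300),40))"; python3 -m inch '[{"jaw":20,"dx":0,"dy":0,"dz":0.06,"rx":0,"ry":0,"rz":0},{"jaw":20,"dx":0,"dy":0,"dz":0.12,"rx":0,"ry":0,"rz":0},{"jaw":20,"dx":0,"dy":0,"dz":0.17,"rx":0,"ry":0,"rz":0},{"jaw":20,"dx":0,"dy":0,"dz":0.17,"rx":0,"ry":0,"rz":0}]'; python3 -c "
from h import *
to(*EH,33,97.8)"
```

```text
[602.58700524 103.39652382  62.5       ] [603.48388184 105.84288187  40.        ]
t: 10.62
tool_pos: [601.8, 106.2, 48.8]
tool_rot: [-2.066, -2.365, 0.002]
wrist_force: [-0.2, 0.1, -0.7]
gripper_width: 23.7
finger_force: 30.0
t 10.62 d [-0.002  0.001  0.079] rz -0.001 yaw 97.7 pos [601.8 106.2  48.8] tilt 0.11 q6 -0.16 F [-0.2  0.1 -0.7] T [-0.03 -0.18 -0.  ] w 23.7 ff 30.0
```

```bash
python3 -m inch '[{"jaw":20,"dx":0,"dy":0,"dz":0.04,"rx":0,"ry":0,"rz":0},{"jaw":20,"dx":0,"dy":0,"dz":0.065,"rx":0,"ry":0,"rz":0},{"jaw":20,"dx":0,"dy":0,"dz":0.08,"rx":0,"ry":0,"rz":0},{"jaw":20,"dx":0,"dy":0,"dz":0.08,"rx":0,"ry":0,"rz":0}]'; python3 -c "
from h import *
to(*EH,32,97.8)"
```

```text
t: 11.12
tool_pos: [602.4, 106.0, 33.9]
tool_rot: [-2.066, -2.366, 0.0]
wrist_force: [0.2, -0.6, -0.8]
gripper_width: 24.1
finger_force: 30.0
t 11.12 d [-0.001 -0.002  0.009] rz -0.001 yaw 97.7 pos [602.4 106.   33.9] tilt 0.02 q6 -0.16 F [ 0.2 -0.6 -0.8] T [ 0.04 -0.1   0.03] w 24.1 ff 30.0
```

```bash
python3 -m inch '[{"jaw":20,"dx":0,"dy":0,"dz":0.01,"rx":0,"ry":0,"rz":0},{"jaw":20,"dx":0,"dy":0,"dz":0.013,"rx":0,"ry":0,"rz":0},{"jaw":45,"dx":0,"dy":0,"dz":0.013,"rx":0,"ry":0,"rz":0},{"jaw":45,"dx":0,"dy":0,"dz":0.013,"rx":0,"ry":0,"rz":0},{"jaw":60,"dx":0,"dy":0,"dz":0.013,"rx":0,"ry":0,"rz":0}]' && python3 -m inch '[{"jaw":60,"dx":0,"dy":0,"dz":-0.1,"rx":0,"ry":0,"rz":0},{"jaw":60,"dx":0,"dy":0,"dz":-0.3,"rx":0,"ry":0,"rz":0},{"jaw":60,"dx":0,"dy":0,"dz":-0.4,"rx":0,"ry":0,"rz":0},{"jaw":60,"dx":0,"dy":0,"dz":-0.4,"rx":0,"ry":0,"rz":0}]'; python3 -c "
from h import *
p,d=r.snapshot('scene'); c=cloud('scene',d,np.ones((480,640),bool))
for n,X in(('old',EH),('wide',WB)):
  a=c[(np.hypot(*(c[:,:2]-X).T)<24)&(c[:,2]>52)&(c[:,2]<72)]; print(n,len(a),((a.min(0)+a.max(0))/2).round(1),(a.max(0)-a.min(0)).round(1),np.percentile(a[:,2],[50,98]))
to(*WB,110,97.8)"
```

```text
t: 11.75
tool_pos: [605.0, 105.9, 33.3]
tool_rot: [2.064, 2.363, 0.005]
wrist_force: [3.5, 0.7, 4.5]
gripper_width: 51.6
finger_force: 2.3
t: 12.25
tool_pos: [603.5, 106.0, 113.3]
tool_rot: [2.065, 2.364, 0.003]
wrist_force: [0.7, -0.9, -0.9]
gripper_width: 59.9
finger_force: 0.0
old 159 [602.8 106.5  60.6] [26.1 25.1 13.3] [62.0701391  66.54441274]
wide 263 [581.8 237.1  60.4] [36.  34.2 12.8] [60.63504593 66.09981164]
t 12.3 d [ 0.659 -0.002  0.007] rz -0.001 yaw 97.7 pos [602.4 106.  111.5] tilt 0.0 q6 -0.16 F [-0.5 -0.8 -0.6] T [-0.06 -0.11  0.01] w 60.0 ff 0.0
```

```bash
python3 -m inch '[{"jaw":65,"dx":0.25,"dy":0,"dz":0,"rx":0,"ry":0,"rz":0},{"jaw":65,"dx":0.5,"dy":0,"dz":0,"rx":0,"ry":0,"rz":0},{"jaw":65,"dx":0.659,"dy":0,"dz":0,"rx":0,"ry":0,"rz":0},{"jaw":65,"dx":0.659,"dy":0,"dz":0,"rx":0,"ry":0,"rz":0},{"jaw":65,"dx":0.659,"dy":0,"dz":0,"rx":0,"ry":0,"rz":0}]'; python3 -c "
from h import *
to(583.8,236.7,34.5,97.8)"
```

```text
t: 12.92
tool_pos: [584.0, 235.7, 110.1]
tool_rot: [-2.066, -2.365, 0.004]
wrist_force: [-0.2, -0.5, -0.7]
gripper_width: 64.8
finger_force: 0.0
t 12.93 d [0.005 0.    0.378] rz -0.001 yaw 97.7 pos [584.  235.7 110.1] tilt 0.15 q6 0.06 F [-0.2 -0.5 -0.7] T [-0.1  -0.05 -0.05] w 64.8 ff 0.0
```

```bash
python3 -m inch '[{"jaw":65,"dx":0.004,"dy":0,"dz":0.15,"rx":0,"ry":0,"rz":0},{"jaw":65,"dx":0.004,"dy":0,"dz":0.3,"rx":0,"ry":0,"rz":0},{"jaw":65,"dx":0.004,"dy":0,"dz":0.375,"rx":0,"ry":0,"rz":0},{"jaw":65,"dx":0.004,"dy":0,"dz":0.375,"rx":0,"ry":0,"rz":0}]' && python3 -m inch '[{"jaw":30,"dx":0,"dy":0,"dz":0,"rx":0,"ry":0,"rz":0},{"jaw":30,"dx":0,"dy":0,"dz":0,"rx":0,"ry":0,"rz":0},{"jaw":30,"dx":0,"dy":0,"dz":0,"rx":0,"ry":0,"rz":0},{"jaw":30,"dx":0,"dy":0,"dz":0,"rx":0,"ry":0,"rz":0},{"jaw":30,"dx":0,"dy":0,"dz":0,"rx":0,"ry":0,"rz":0}]';python3 -c "
from h import *
to(583.8,236.7,34.5,97.8)"
```

```text
t: 13.42
tool_pos: [583.9, 236.4, 35.2]
tool_rot: [-2.067, -2.364, 0.004]
wrist_force: [0.8, -0.2, 0.1]
gripper_width: 65.0
finger_force: 0.0
t: 14.05
tool_pos: [585.2, 237.6, 37.2]
tool_rot: [2.066, 2.366, 0.001]
wrist_force: [-0.3, -0.3, 2.4]
gripper_width: 33.9
finger_force: 30.0
t 14.05 d [-0.004 -0.007  0.013] rz -0.001 yaw 97.7 pos [585.2 237.6  37.2] tilt 0.07 q6 0.06 F [-0.3 -0.3  2.4] T [-0.04 -0.05 -0.  ] w 33.9 ff 30.0
```

```bash
python3 -m inch '[{"jaw":30,"dx":0,"dy":0,"dz":-0.1,"rx":0,"ry":0,"rz":0},{"jaw":30,"dx":0,"dy":0,"dz":-0.25,"rx":0,"ry":0,"rz":0},{"jaw":30,"dx":0,"dy":0,"dz":-0.5,"rx":0,"ry":0,"rz":0},{"jaw":30,"dx":0,"dy":0,"dz":-0.75,"rx":0,"ry":0,"rz":0},{"jaw":30,"dx":0,"dy":0,"dz":-1,"rx":0,"ry":0,"rz":0}]' && python3 -m inch '[{"jaw":30,"dx":-0.2,"dy":0,"dz":-0.1,"rx":0,"ry":0,"rz":0},{"jaw":30,"dx":-0.45,"dy":0,"dz":-0.2,"rx":0,"ry":0,"rz":0},{"jaw":30,"dx":-0.7,"dy":0,"dz":-0.2,"rx":0,"ry":0,"rz":0},{"jaw":30,"dx":-0.95,"dy":0,"dz":-0.2,"rx":0,"ry":0,"rz":0},{"jaw":30,"dx":-1,"dy":0,"dz":-0.2,"rx":0,"ry":0,"rz":0}]'; python3 -c "
from h import *
to(583.6,-224.6,260,97.8)"
```

```text
t: 14.68
tool_pos: [583.9, 237.4, 239.0]
tool_rot: [-2.066, -2.366, 0.001]
wrist_force: [1.6, -0.7, -0.5]
gripper_width: 33.7
finger_force: 30.0
t: 15.3
tool_pos: [611.3, 36.4, 277.2]
tool_rot: [-2.071, -2.362, 0.001]
wrist_force: [-1.1, -0.1, -1.3]
gripper_width: 34.3
finger_force: 30.0
t 15.3 d [-1.276 -0.308  0.087] rz -0.005 yaw 97.5 pos [611.3  36.4 277.2] tilt 0.04 q6 -0.27 F [-1.1 -0.1 -1.3] T [ 0.05 -0.1  -0.05] w 34.3 ff 30.0
```

```bash
python3 -m inch '[{"jaw":30,"dx":-0.25,"dy":-0.06,"dz":0,"rx":0,"ry":0,"rz":0},{"jaw":30,"dx":-0.5,"dy":-0.12,"dz":0,"rx":0,"ry":0,"rz":0},{"jaw":30,"dx":-0.75,"dy":-0.18,"dz":0,"rx":0,"ry":0,"rz":0},{"jaw":30,"dx":-0.95,"dy":-0.23,"dz":0,"rx":0,"ry":0,"rz":0},{"jaw":30,"dx":-1,"dy":-0.241,"dz":0,"rx":0,"ry":0,"rz":0}]' && python3 -m inch '[{"jaw":30,"dx":-0.15,"dy":-0.04,"dz":0,"rx":0,"ry":0,"rz":0},{"jaw":30,"dx":-0.276,"dy":-0.067,"dz":0,"rx":0,"ry":0,"rz":0},{"jaw":30,"dx":-0.276,"dy":-0.067,"dz":0,"rx":0,"ry":0,"rz":0},{"jaw":30,"dx":-0.276,"dy":-0.067,"dz":0,"rx":0,"ry":0,"rz":0}]'; python3 -c "
from h import *
to(583.6,-224.6,245,97.8)"
```

```text
t: 15.92
tool_pos: [590.2, -166.6, 276.9]
tool_rot: [-2.069, -2.364, 0.0]
wrist_force: [-0.2, 0.2, -1.5]
gripper_width: 34.0
finger_force: 30.0
t: 16.42
tool_pos: [585.2, -220.2, 276.7]
tool_rot: [-2.064, -2.367, -0.001]
wrist_force: [0.1, 0.6, -1.2]
gripper_width: 34.0
finger_force: 30.0
t 16.43 d [-0.021 -0.011  0.159] rz 0.0 yaw 97.8 pos [ 585.2 -220.2  276.7] tilt 0.06 q6 -0.69 F [ 0.1  0.6 -1.2] T [-0.02 -0.11 -0.06] w 34.0 ff 30.0
```

```bash
python3 -m inch '[{"jaw":30,"dx":-0.021,"dy":-0.01,"dz":0.1,"rx":0,"ry":0,"rz":0},{"jaw":30,"dx":-0.021,"dy":-0.01,"dz":0.2,"rx":0,"ry":0,"rz":0},{"jaw":30,"dx":-0.021,"dy":-0.01,"dz":0.225,"rx":0,"ry":0,"rz":0},{"jaw":30,"dx":-0.021,"dy":-0.01,"dz":0.225,"rx":0,"ry":0,"rz":0},{"jaw":30,"dx":-0.021,"dy":-0.01,"dz":0.225,"rx":0,"ry":0,"rz":0}]'; python3 -c "
from h import *
p,d=r.snapshot('scene'); c=cloud('scene',d,np.ones((480,640),bool)); q=np.hypot(c[:,0]-583.5,c[:,1]+224.6)
for lo in range(196,250,6):
  a=c[(q<16)&(c[:,2]>lo)&(c[:,2]<lo+6)]; print(lo,len(a),((a.min(0)+a.max(0))/2).round(1),(a.max(0)-a.min(0)).round(1)) if len(a) else 0
cv2.imwrite('pics/s6.png',cv2.resize(p[200:290,140:260,::-1],(800,600),interpolation=cv2.INTER_CUBIC))
to(583.6,-224.6,190,97.8)"
```

```text
t: 17.05
tool_pos: [583.9, -226.5, 232.2]
tool_rot: [2.066, 2.365, 0.0]
wrist_force: [-0.2, -0.4, -2.0]
gripper_width: 34.0
finger_force: 30.0
202 4 [ 584.3 -226.5  206.7] [4.1 5.3 1.8]
208 15 [ 585.8 -226.6  211. ] [5.2 6.8 5. ]
214 18 [ 585.7 -226.6  217. ] [4.  7.8 5.5]
220 9 [ 586.5 -226.7  222.2] [2.4 6.4 3.3]
244 1 [ 593.8 -213.2  249.8] [0. 0. 0.]
t 17.1 d [ 0.01  -0.001  0.212] rz -0.001 yaw 97.7 pos [ 583.9 -226.6  232.4] tilt 0.09 q6 -0.7 F [ 0.7  0.1 -1.4] T [-0.06 -0.06  0.  ] w 33.5 ff 30.0
```

View pics/s6.png

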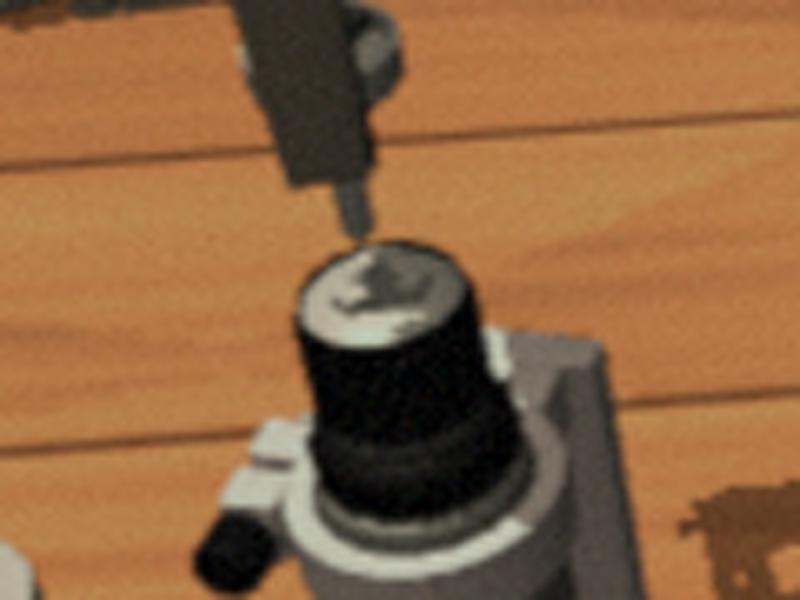

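```bash
python3 -m inch '[{"jaw":30,"dx":0.008,"dy":0,"dz":0,"rx":0,"ry":0,"rz":0},{"jaw":30,"dx":0.008,"dy":0,"dz":0.04,"rx":0,"ry":0,"rz":0},{"jaw":30,"dx":0.008,"dy":0,"dz":0.07,"rx":0,"ry":0,"rz":0},{"jaw":30,"dx":0.008,"dy":0,"dz":0.09,"rx":0,"ry":0,"rz":0},{"jaw":30,"dx":0.008,"dy":0,"dz":0.09,"rx":0,"ry":0,"rz":0}]'; python3 -c "
from h import *
to(583.6,-224.6,190,97.8)"
```

```text
t: 17.73
tool_pos: [583.0, -224.6, 212.8]
tool_rot: [-2.066, -2.365, 0.0]
wrist_force: [-0.2, 0.2, -0.8]
gripper_width: 34.2
finger_force: 30.0
t 17.73 d [-0.001  0.003  0.114] rz -0.001 yaw 97.7 pos [ 583.  -224.6  212.8] tilt 0.07 q6 -0.7 F [-0.2  0.2 -0.8] T [-0.02 -0.08 -0.01] w 34.2 ff 30.0
```

```bash
python3 -m inch '[{"jaw":30,"dx":0,"dy":0.002,"dz":0.03,"rx":0,"ry":0,"rz":0},{"jaw":30,"dx":0,"dy":0.002,"dz":0.06,"rx":0,"ry":0,"rz":0},{"jaw":30,"dx":0,"dy":0.002,"dz":0.085,"rx":0,"ry":0,"rz":0},{"jaw":30,"dx":0,"dy":0.002,"dz":0.085,"rx":0,"ry":0,"rz":0}]'; python3 -c "
from h import *
to(583.6,-224.6,190,97.8)"
```

```text
t: 18.23
tool_pos: [583.3, -224.5, 195.8]
tool_rot: [-2.066, -2.365, 0.0]
wrist_force: [0.1, 0.5, -1.4]
gripper_width: 33.8
finger_force: 30.0
t 18.23 d [-0.001  0.001  0.029] rz -0.001 yaw 97.7 pos [ 583.3 -224.5  195.8] tilt 0.07 q6 -0.7 F [ 0.1  0.5 -1.4] T [ 0.   -0.11  0.01] w 33.8 ff 30.0
```

Going down in small steps until the floor of the bore is felt.

```bash
python3 -m inch '[{"jaw":30,"dx":0,"dy":0,"dz":0.01,"rx":0,"ry":0,"rz":0},{"jaw":30,"dx":0,"dy":0,"dz":0.02,"rx":0,"ry":0,"rz":0},{"jaw":30,"dx":0,"dy":0,"dz":0.02,"rx":0,"ry":0,"rz":0}]' && python3 -m inch '[{"jaw":30,"dx":0,"dy":0,"dz":0.005,"rx":0,"ry":0,"rz":0},{"jaw":30,"dx":0,"dy":0,"dz":0.005,"rx":0,"ry":0,"rz":0}]' && python3 -m inch '[{"jaw":30,"dx":0,"dy":0,"dz":0.005,"rx":0,"ry":0,"rz":0},{"jaw":30,"dx":0,"dy":0,"dz":0.005,"rx":0,"ry":0,"rz":0}]'; python3 -c "
from h import *
to(583.6,-224.6,190,97.8)"
```

```text
t: 18.6
tool_pos: [583.6, -224.6, 192.4]
tool_rot: [-2.066, -2.366, 0.0]
wrist_force: [-0.2, -0.2, -0.9]
gripper_width: 34.0
finger_force: 30.0
t: 18.85
tool_pos: [583.7, -224.7, 191.5]
tool_rot: [-2.066, -2.366, -0.0]
wrist_force: [1.1, -0.1, -2.0]
gripper_width: 34.1
finger_force: 30.0
t: 19.1
tool_pos: [583.8, -224.9, 191.2]
tool_rot: [2.066, 2.366, -0.0]
wrist_force: [-1.1, 0.4, 2.3]
gripper_width: 34.0
finger_force: 30.0
t 19.1 d [ 0.002 -0.001  0.006] rz -0.001 yaw 97.7 pos [ 583.8 -224.9  191.2] tilt 0.05 q6 -0.7 F [-1.1  0.4  2.3] T [0.01 0.22 0.01] w 34.0 ff 30.0
```

```bash
python3 -m inch '[{"jaw":30,"dx":0,"dy":0,"dz":0.005,"rx":0,"ry":0,"rz":0},{"jaw":30,"dx":0,"dy":0,"dz":0.005,"rx":0,"ry":0,"rz":0}]'; python3 -c "
from h import *
p,d=r.snapshot('scene'); c=cloud('scene',d,np.ones((480,640),bool)); q=np.hypot(c[:,0]-583.5,c[:,1]+224.6)
a=c[(q<19)&(c[:,2]>200)&(c[:,2]<230)]; print(len(a),np.percentile(a[:,2],[50,90,99])); to(583.6,-224.6,190,97.8)"
```

```text
t: 19.35
tool_pos: [584.0, -225.2, 191.0]
tool_rot: [2.065, 2.365, -0.0]
wrist_force: [-2.3, 0.6, 5.9]
gripper_width: 33.7
finger_force: 30.0
93 [214.50016094 218.63697135 219.58141138]
t 19.4 d [ 0.003 -0.002  0.005] rz -0.001 yaw 97.7 pos [ 584.  -225.1  191.1] tilt 0.1 q6 -0.7 F [-1.6  0.9  6.4] T [ 0.09  0.45 -0.01] w 33.6 ff 30.0
```

```bash
python3 -m inch '[{"jaw":50,"dx":0,"dy":0,"dz":0,"rx":0,"ry":0,"rz":0},{"jaw":70,"dx":0,"dy":0,"dz":0,"rx":0,"ry":0,"rz":0},{"jaw":70,"dx":0,"dy":0,"dz":0,"rx":0,"ry":0,"rz":0},{"jaw":70,"dx":0,"dy":0,"dz":0,"rx":0,"ry":0,"rz":0}]' && python3 -m inch '[{"jaw":70,"dx":0,"dy":0,"dz":0.07,"rx":0,"ry":0,"rz":0},{"jaw":70,"dx":0,"dy":0,"dz":0.14,"rx":0,"ry":0,"rz":0},{"jaw":70,"dx":0,"dy":0,"dz":0.19,"rx":0,"ry":0,"rz":0},{"jaw":70,"dx":0,"dy":0,"dz":0.19,"rx":0,"ry":0,"rz":0}]'; python3 -c "
from h import *
to(583.6,-224.6,151.5,97.8)"
```

```text
t: 19.9
tool_pos: [583.6, -224.6, 189.2]
tool_rot: [-2.066, -2.366, 0.0]
wrist_force: [-0.5, 0.4, -0.2]
gripper_width: 69.5
finger_force: 0.0
t: 20.4
tool_pos: [582.8, -224.2, 149.8]
tool_rot: [-2.065, -2.364, 0.001]
wrist_force: [-0.0, 0.5, 0.5]
gripper_width: 70.0
finger_force: 0.0
t 20.4 d [-0.003  0.003 -0.009] rz -0.001 yaw 97.7 pos [ 582.8 -224.2  149.8] tilt 0.16 q6 -0.7 F [-0.   0.5  0.5] T [-0.02 -0.07  0.03] w 70.0 ff 0.0
```

```bash
python3 -m inch '[{"jaw":36,"dx":0,"dy":0.002,"dz":-0.005,"rx":0,"ry":0,"rz":0},{"jaw":36,"dx":0,"dy":0.002,"dz":-0.005,"rx":0,"ry":0,"rz":0},{"jaw":36,"dx":0,"dy":0.002,"dz":-0.005,"rx":0,"ry":0,"rz":0},{"jaw":36,"dx":0,"dy":0.002,"dz":-0.005,"rx":0,"ry":0,"rz":0},{"jaw":36,"dx":0,"dy":0.002,"dz":-0.005,"rx":0,"ry":0,"rz":0}]' && python3 -m inch '[{"jaw":36,"dx":0,"dy":0,"dz":0,"rx":0,"ry":0,"rz":0.1},{"jaw":36,"dx":0,"dy":0,"dz":0,"rx":0,"ry":0,"rz":0.2},{"jaw":36,"dx":0,"dy":0,"dz":0,"rx":0,"ry":0,"rz":0.3}]'; python3 -c "
from h import *
to(583.6,-224.6,151.5,97.8)"
```

```text
t: 21.02
tool_pos: [583.0, -225.0, 153.0]
tool_rot: [-2.065, -2.365, 0.003]
wrist_force: [-5.3, -0.4, 3.5]
gripper_width: 42.1
finger_force: 30.0
t: 21.4
tool_pos: [582.9, -225.0, 153.0]
tool_rot: [-2.413, -2.01, 0.004]
wrist_force: [-6.4, -0.0, 3.1]
gripper_width: 42.2
finger_force: 30.0
t 21.4 d [0.003 0.003 0.008] rz -0.304 yaw 79.6 pos [ 582.9 -225.   153. ] tilt 0.17 q6 -0.38 F [-6.4 -0.   3.1] T [-0.1   1.13  0.34] w 42.2 ff 30.0
```

```bash
cat > tq.py <<'E'
from h import *
to(583.6,-224.6,151.5,97.7)
E
python3 -m inch '[{"jaw":36,"dx":0,"dy":0,"dz":0,"rx":0,"ry":0,"rz":0.12},{"jaw":36,"dx":0,"dy":0,"dz":0,"rx":0,"ry":0,"rz":0.24},{"jaw":36,"dx":0,"dy":0,"dz":0,"rx":0,"ry":0,"rz":0.36},{"jaw":36,"dx":0,"dy":0,"dz":0,"rx":0,"ry":0,"rz":0.5}]' >/dev/null; python3 tq.py; python3 -m inch '[{"jaw":36,"dx":0,"dy":0,"dz":0,"rx":0,"ry":0,"rz":0.1},{"jaw":36,"dx":0,"dy":0,"dz":0,"rx":0,"ry":0,"rz":0.17}]' >/dev/null; python3 tq.py; python3 -m inch '[{"jaw":36,"dx":0,"dy":0,"dz":0,"rx":0,"ry":0,"rz":0.08},{"jaw":36,"dx":0,"dy":0,"dz":0,"rx":0,"ry":0,"rz":0.15}]' >/dev/null; python3 tq.py; python3 -m inch '[{"jaw":36,"dx":0,"dy":0,"dz":0,"rx":0,"ry":0,"rz":0.08},{"jaw":36,"dx":0,"dy":0,"dz":0,"rx":0,"ry":0,"rz":0.15}]' >/dev/null; python3 tq.py
```

```text
t 21.9 d [0.004 0.003 0.008] rz -0.803 yaw 49.5 pos [ 582.6 -224.9  153. ] tilt 0.21 q6 0.15 F [-6.8 -0.4  4.7] T [0.06 1.25 0.47] w 42.1 ff 30.0
t 22.15 d [0.005 0.003 0.008] rz -0.971 yaw 39.4 pos [ 582.5 -224.8  153. ] tilt 0.21 q6 0.32 F [-7.2  0.2  4.6] T [0.06 1.25 0.42] w 42.0 ff 30.0
t 22.4 d [0.005 0.002 0.008] rz -1.121 yaw 30.5 pos [ 582.5 -224.7  153. ] tilt 0.22 q6 0.48 F [-6.8  0.3  6. ] T [0.27 1.33 0.5 ] w 42.0 ff 30.0
t 22.65 d [0.005 0.002 0.008] rz -1.271 yaw 21.5 pos [ 582.5 -224.7  153.1] tilt 0.22 q6 0.64 F [-7.2 -0.3  5.5] T [0.24 1.35 0.52] w 42.1 ff 30.0
```

```bash
cat > av.py <<'E'
from h import *
v=[]
for i in range(6): r.snapshot("top"); s=r.sense(); v.append(np.r_[s["wrist_torque"][2],s["q"][5]])
v=np.array(v); print(v.mean(0).round(3),v.std(0).round(3))
E
python3 av.py; python3 -m inch '[{"jaw":36,"dx":0,"dy":0,"dz":0,"rx":0,"ry":0,"rz":0.05},{"jaw":36,"dx":0,"dy":0,"dz":0,"rx":0,"ry":0,"rz":0.08}]' >/dev/null; python3 av.py; python3 tq.py
```

```text
[-0.013  0.636] [0.052 0.001]
[0.258 0.719] [0.029 0.001]
t 23.5 d [0.006 0.002 0.008] rz -1.349 yaw 16.8 pos [ 582.5 -224.6  153. ] tilt 0.22 q6 0.72 F [-7.5  0.4  5.4] T [0.26 1.34 0.27] w 41.7 ff 30.0
```

```bash
python3 -m inch '[{"jaw":70,"dx":0,"dy":0,"dz":0,"rx":0,"ry":0,"rz":0},{"jaw":70,"dx":0,"dy":0,"dz":0,"rx":0,"ry":0,"rz":0},{"jaw":70,"dx":0,"dy":0,"dz":0,"rx":0,"ry":0,"rz":0},{"jaw":70,"dx":0,"dy":0,"dz":-0.1,"rx":0,"ry":0,"rz":0},{"jaw":70,"dx":0,"dy":0,"dz":-0.185,"rx":0,"ry":0,"rz":0}]'; python3 -m inch '[{"jaw":70,"dx":0,"dy":0,"dz":0,"rx":0,"ry":0,"rz":0},{"jaw":70,"dx":0,"dy":0,"dz":0,"rx":0,"ry":0,"rz":0}]'; python3 -c "
from h import *
p,d=r.snapshot('scene'); c=cloud('scene',d,np.ones((480,640),bool)); q=np.hypot(c[:,0]-583.5,c[:,1]+224.6)
a=c[(q<22)&(c[:,2]>206)&(c[:,2]<226)]; print(len(a),((a.min(0)+a.max(0))/2).round(1),a.max(0)-a.min(0),np.percentile(a[:,2],98))
t=a[a[:,2]>215]; A=np.c_[t[:,:2]-t[:,:2].mean(0),np.ones(len(t))]; print('slope',np.linalg.lstsq(A,t[:,2],rcond=None)[0])
cv2.imwrite('pics/s7.png',cv2.resize(p[190:280,140:260,::-1],(800,600),interpolation=cv2.INTER_CUBIC))"; python3 tq.py
```

```text
t: 24.12
tool_pos: [584.6, -224.9, 191.7]
tool_rot: [3.107, 0.457, 0.002]
wrist_force: [-0.2, 0.4, -0.5]
gripper_width: 70.0
finger_force: 0.0
t: 24.38
tool_pos: [584.1, -224.6, 189.6]
tool_rot: [3.108, 0.457, 0.0]
wrist_force: [-0.2, 1.0, -0.9]
gripper_width: 70.3
finger_force: 0.0
355 [ 583.1 -225.2  214.8] [37.25637528 34.13747351 13.6643502 ] 219.6802879249597
slope [ 4.30600085e-03 -9.69489924e-03  2.17638383e+02]
t 24.43 d [-0.001  0.001  0.188] rz -1.349 yaw 16.7 pos [ 583.8 -224.5  189. ] tilt 0.05 q6 0.72 F [ 0.   0.1 -0.9] T [ 0.1  -0.   -0.01] w 69.9 ff 0.0
```

View pics/s7.png

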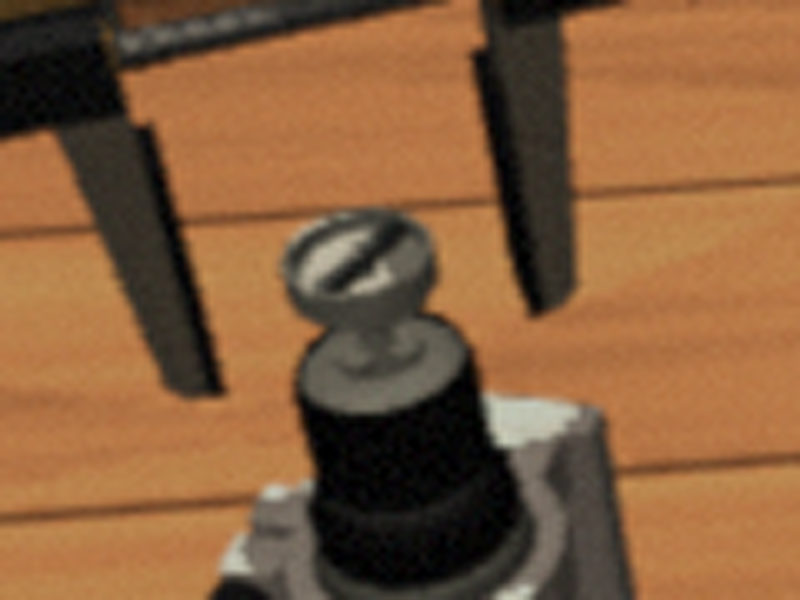

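The wide bit stands straight: its rim is at about 219.5 mm, the slope is under 0.01, and its head is at crop (360,270). A gentle tug will confirm it is tight.

```bash
python3 -m inch '[{"jaw":30,"dx":0,"dy":0,"dz":-0.005,"rx":0,"ry":0,"rz":0},{"jaw":30,"dx":0,"dy":0,"dz":-0.005,"rx":0,"ry":0,"rz":0},{"jaw":30,"dx":0,"dy":0,"dz":-0.005,"rx":0,"ry":0,"rz":0},{"jaw":30,"dx":0,"dy":0,"dz":-0.005,"rx":0,"ry":0,"rz":0},{"jaw":30,"dx":0,"dy":0,"dz":-0.005,"rx":0,"ry":0,"rz":0}]' && python3 -m inch '[{"jaw":30,"dx":0,"dy":0,"dz":-0.006,"rx":0,"ry":0,"rz":0},{"jaw":30,"dx":0,"dy":0,"dz":-0.012,"rx":0,"ry":0,"rz":0},{"jaw":30,"dx":0,"dy":0,"dz":-0.012,"rx":0,"ry":0,"rz":0}]'; python3 tq.py;  python3 -m inch '[{"jaw":30,"dx":0,"dy":0,"dz":-0.005,"rx":0,"ry":0,"rz":0},{"jaw":30,"dx":0,"dy":0,"dz":-0.01,"rx":0,"ry":0,"rz":0},{"jaw":30,"dx":0,"dy":0,"dz":-0.01,"rx":0,"ry":0,"rz":0}]'; python3 tq.py
```

```text
t: 25.05
tool_pos: [583.9, -224.3, 190.4]
tool_rot: [-3.107, -0.457, 0.001]
wrist_force: [-1.2, 1.3, 0.4]
gripper_width: 34.2
finger_force: 30.0
t: 25.42
tool_pos: [583.6, -224.3, 190.6]
tool_rot: [-3.107, -0.457, 0.002]
wrist_force: [5.1, -2.1, -16.7]
gripper_width: 34.1
finger_force: 30.0
t 25.43 d [-0.     0.002  0.195] rz -1.349 yaw 16.7 pos [ 583.6 -224.3  190.6] tilt 0.13 q6 0.72 F [  5.1  -2.1 -16.7] T [-0.44 -0.93 -0.05] w 34.1 ff 30.0
t: 25.8
tool_pos: [583.3, -224.2, 190.7]
tool_rot: [-3.106, -0.457, 0.004]
wrist_force: [6.9, -2.6, -24.7]
gripper_width: 34.1
finger_force: 30.0
t 25.8 d [0.001 0.003 0.196] rz -1.35 yaw 16.7 pos [ 583.3 -224.2  190.7] tilt 0.19 q6 0.72 F [  6.9  -2.6 -24.7] T [-0.7  -1.51 -0.03] w 34.1 ff 30.0
```

The bit holds against a 25 N pull without moving, so it is tight. I'll relax, release, retreat and do a final check.

```bash
python3 -m inch '[{"jaw":30,"dx":0,"dy":0,"dz":0.022,"rx":0,"ry":0,"rz":0},{"jaw":30,"dx":0,"dy":0,"dz":0.022,"rx":0,"ry":0,"rz":0},{"jaw":60,"dx":0,"dy":0,"dz":0.022,"rx":0,"ry":0,"rz":0},{"jaw":70,"dx":0,"dy":0,"dz":0.022,"rx":0,"ry":0,"rz":0},{"jaw":70,"dx":0,"dy":0,"dz":0.022,"rx":0,"ry":0,"rz":0}]' && python3 -m inch '[{"jaw":70,"dx":0,"dy":0,"dz":-0.2,"rx":0,"ry":0,"rz":0},{"jaw":70,"dx":0,"dy":0,"dz":-0.4,"rx":0,"ry":0,"rz":0},{"jaw":70,"dx":0,"dy":0,"dz":-0.5,"rx":0,"ry":0,"rz":0},{"jaw":70,"dx":0,"dy":0,"dz":-0.5,"rx":0,"ry":0,"rz":0}]'; python3 -c "
from h import *
p,d=r.snapshot('scene'); c=cloud('scene',d,np.ones((480,640),bool)); c0=cloud('scene',np.load('scene_d.npy'),np.ones((480,640),bool))
def st(c,X,rad,lo,hi,cut):
  a=c[(np.hypot(*(c[:,:2]-X).T)<rad)&(c[:,2]>lo)&(c[:,2]<hi)]; t=a[a[:,2]>cut]
  A=np.c_[t[:,:2]-t[:,:2].mean(0),np.ones(len(t))]; print(len(a),((a.min(0)+a.max(0))/2).round(1),np.percentile(a[:,2],98).round(1),np.linalg.lstsq(A,t[:,2],rcond=None)[0].round(3))
st(c,AX,22,206,226,215); st(c,EH,18,52,72,62)
for k in(-22,22): st(c0,BC+k*U,15,52,72,60); st(c,BC+k*U,15,52,72,60)
for k in('bar_offcut','screw_jar','tape_measure','sanding_block','try_square'):
  print(k,[np.median(cloud('scene',d,o['region']),0).round() for o in r.outline_of(k,'scene')[:1]])
to(*AX,250)"
```

```text
t: 26.42
tool_pos: [584.5, -225.1, 191.8]
tool_rot: [3.107, 0.457, 0.002]
wrist_force: [0.6, 0.4, -0.5]
gripper_width: 61.7
finger_force: 0.0
t: 26.92
tool_pos: [584.8, -225.1, 292.1]
tool_rot: [3.106, 0.457, 0.004]
wrist_force: [-0.4, 0.4, -0.1]
gripper_width: 69.9
finger_force: 0.0
357 [ 582.5 -225.2  215.2] 219.9 [ 9.00000e-03 -9.00000e-03  2.17688e+02]
161 [602.6 105.7  61.2] 66.5 [ 1.3000e-02 -1.8000e-02  6.4222e+01]
109 [596.2 149.1  61.2] 66.1 [ 1.2000e-02 -2.6000e-02  6.3096e+01]
109 [596.7 149.6  61.4] 65.9 [-7.2000e-02 -1.3000e-02  6.3424e+01]
71 [590.5 193.1  60.6] 66.3 [-7.600e-02  6.000e-03  6.346e+01]
70 [590.4 192.6  60.2] 67.1 [5.2000e-02 1.1000e-02 6.3615e+01]
bar_offcut [array([609., -19.,  48.])]
screw_jar [array([ 578., -358.,   52.])]
tape_measure [array([465.,   1.,  51.])]
sanding_block [array([511., 163.,  29.])]
try_square [array([727., 209.,   4.])]
t 27.23 d [-0.001  0.006  0.193] rz 0 yaw 16.7 pos [ 583.4 -224.3  288.6] tilt 0.18 q6 0.72 F [-0.2 -0.5 -0.2] T [ 0.01  0.02 -0.02] w 69.6 ff 0.0
```

```bash
python3 -c "
from plant import r
print(r.finish_job())"
```

```text
the job is handed in; nothing more can be done
None
```

The job is handed in: the old bit stands in the block's empty hole, and the wide bit is seated straight in the chuck, where it held a 25 N upward tug without moving.

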